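# Close the drill jig leaf and hold the blank home against its spring plunger

## Task

Get the blank in the drill jig ready for drilling: first fold the jig's hinged bush plate down flat over the channel, then push the blank along the channel against the spring plunger until its end sits hard against the stop block. Keep it pressed there with a steady hand push, firm enough that the spring cannot lift it off the stop but with no more than 40 N bearing on the stop: the program finishes while holding the blank home, with the bush plate still flat. Leave the other things on the bench where they are.

Things in the scene. Friction and masses are not known exactly. Their poses are not given: they have to be found in the camera images.
- bar: the square aluminium blank lying in the jig's channel, 190 x 20 x 20 mm, about 0.2 kg; origin at its centre; its x axis runs along its length, in the feed direction, towards the end stop. Its back end sticks out of the jig on the side away from the stop, so it can be pushed on its end face or gripped by its sides there
- bar_tail (a point): centre of the blank's back end face (the end away from the stop, 95 mm behind its centre); x axis in the feed direction
- bar_nose (a point): centre of the blank's front end face (the end that meets the stop)
- jig: push-feed drill jig screwed to the bench: green base plate 190 x 120 x 16 mm with two steel guide rails (channel 23 mm wide, floor 16 mm and rail tops 40 mm above the bench). Origin on the bench; x = feed direction (towards the stop), y = towards the hinge side; the base plate reaches from x = -100 to +90 mm and y = -60 to +60 mm. Its position and yaw change from start to start
- stop: dark steel end stop block of the jig, 22 x 52 x 30 mm, closing the channel's far end; x axis in the feed direction; its flat face is the hard stop for the blank
- stop_face (a point): centre of the stop block's face, where the blank's front end face lands (26 mm above the bench); x axis in the feed direction. bar_nose is here when the blank is home
- plunger (a joint): brass spring plunger (10 mm across) standing 12 mm out of the stop face towards the blank; m pressed in, 0 = relaxed, 0.012 = level with the stop face (reads about 0.011 with the blank home). Its spring pushes back with about 6 N at first touch, rising evenly to 12 N at the stop, and drives the blank back off the stop if it is let go; the oiled channel adds less than 2 N of friction to the push when the blank is pushed straight
- leaf (a joint): hinged aluminium bush plate (the leaf): rad, 0 = folded down flat over the channel on its rest (hard limit), 1.57 = upright, 2.0 = fully back. Hinge axis along the jig's x, on its +y side. A stiff hinge (0.22 N m of friction): the plate stays at any angle; a push of about 3 N at its tab moves it
- leaf_hinge (a point): middle of the leaf's hinge line, 45 mm above the bench; its axes turn with the leaf: x along the hinge (jig's x), -y from the hinge out to the free edge, z out of the upper face (up when flat). The plate is 70 mm wide (x), 10 mm thick about the hinge plane, and reaches 85 mm from the hinge, then the tab; a steel drill bush 27 mm across stands 5 mm proud of its upper face, 45 mm from the hinge
- leaf_tab (a point): centre of the red plastic thumb tab on the leaf's free edge, 100 mm from the hinge line; tab 36 mm wide along the hinge direction, 14 mm thick, ending 117 mm from the hinge
- spare1: bystander: a spare blank, like the one in the jig, lying on the bench beside it
- spare2: bystander: another spare blank beside it
- block: bystander: steel setup block with holes, 75 x 50 x 25 mm, lying on the hinge side of the jig
- scriber: bystander: screwdriver with orange handle, 150 mm long, lying on the hinge side of the jig
- hammer: bystander: hammer, 290 mm long, lying
- wrench: bystander: wrench, 200 mm long, lying
- spray: bystander: spray can, 65 mm across, 200 mm tall
- drill: bystander: yellow cordless drill standing on its battery, about 215 mm tall
Mind the look-alikes: they are no part of the job. What is shaped like the jig but blue is not meant. What is shaped like the bar but pink is not meant.

How it is judged:
By the outcome, as a careful person would: the job done as asked, in the order asked, and still so for the second after the job is handed in, while the arm keeps its last pose, push and grip.
It also fails if it takes over 59 s, if anything falls off the work surface, if the arm or the gripper's body presses on something with over 40 N, if the wrist force passes 120 N, or if a joint passes its speed limit or range.

## Robot

A 7-joint arm with a two-finger parallel gripper is mounted at the origin on the work surface. World frame = base frame: x ahead of the robot, y to its left, z up, the work surface at z = 0. Lengths are in m, angles in rad, forces in N, time in s.
With the tool pointing down it reaches from about 0.35 to 0.775 m from the base axis. Payload 3.1 kg.
Tool frame: the origin (TCP) lies between the finger pads; the fingertips stand 25 mm ahead of it and the grasp point (between the pads) lies 6 mm ahead of it; z points along the fingers, y is the line along which they close (so a half turn about z gives the same grasp; the last joint's range is limited). The gripper opens to 85 mm and grips with 20 to 120 N. Pads are 22 mm wide; open, the fingers measure 114 mm over their backs; the gripper's body (76 mm by 85 mm) begins 54 mm behind the grasp point. The pads swing forward as they close: fully open they stand 13 mm farther back than shut.
Start: joints at [-1.143, 0.311, 0.014, 1.512, -0.004, 1.319, -0.027], TCP at [0.249, 0.49, 0.229] pointing down, gripper open.
Joint ranges: [-2.7, 2.7], [-0.3, 1.91], [-1.27, 1.3], [0.12, 2.57], [-1.44, 4.58], [0.2, 2.03], [-3.05, 3.05]. Speed limits (rad/s): [2.79, 2.79, 3.14, 3.14, 3.14, 3.14, 3.14].

## Interface

Orientations are given as a unit quaternion [x, y, z, w].
In Python, from bench import manip gives the robot as it stands.
- The arm moves only by the tool play_rows, never from a script. Its argument "plan" is a list that holds one entry, the list of rows, each a list of 5 numbers: the shift along the world's x, y, z scaled (see below), then the turn about the world's z scaled (see below), then the opening, from -1 (shut) to 1 (fully open). In form: [[[x, y, z, turn, fingers], ...]]. A call has 1 to 10 rows; each row is the pose to reach, as a shift and turn from the pose commanded when the call began; what a row does not reach only later rows make up. The controller multiplies each number of a shift by 20 cm and each number of a turn by 45 degrees. A row lasts 1/8 s, in which the tool goes at most 62.5 mm and 10.7 degrees, less where a joint would pass 70% of its speed; a pose out of reach is approached as far as the arm can. A call with a number of a shift or a turn outside -1 to 1 is refused whole. A call with a gripper value outside its range is refused whole. The fingers move at their own pace and stop on an object; "newtons" is the grip in N (left out, the last holds). Time passes only in rows, so rows that repeat a pose let the fingers close. It gives the time, the measured TCP pose, the force, the opening and the grip force at its end, in the units of the state.
- manip.sense(): the state, without advancing time (a new reading comes with each control period).
- manip.get_image(name): name is "scene" or "top"; returns a dict with "frame" (400x640x3 uint8, blue, green, red), "camera_matrix" (3x3 intrinsics, pixels), "pose" (4x4, takes a point from camera to world coordinates). Camera axes: x right, y up, looking along -z (the intrinsics and any distortion apply to the point x, -y, -z); pixel columns grow to the right and rows downward; lengths in m; the calibration is good to about 2 mm. A picture is of the moment at which its call begins. There is no depth.
- manip.hand_in(): hands the job in; it is judged then, once.
The state is a dict: "time": time; "qpos": joint angles; "qd": joint speeds; "joint_torque": joint torques, N m; "eef_pos": TCP position; "orientation": TCP orientation; "wrist_force": force on the tool from outside, world axes, zero at the start; "moment": the same for the moment, N m; "gripper_width": opening from 0.0 (shut) to 1.0 (fully open); "gripper_force": force on a finger pad.
Only numpy, scipy, OpenCV 4.12 (cv2) and the standard library are available. Lean on these libraries where they do the work, as an engineer would, in place of code of your own. Each camera call takes 0.05 s, during which the arm holds its last target. There are 200 camera calls.

## Working session

There is one attempt and no reset: what is moved stays moved. The work goes in short steps, Python scripts to look and compute and a tool call to move; the robot and the scene stay as the last step left them, time stands still between calls to the robot, and variables do not carry over. Pictures are saved under pics/ and viewed, at most 11 in all, crops included, and the job is handed in when it is done.

Besides the shell and the picture viewer there is one more tool, called after ">>>" as name(argument=value, ...) on one line, values as JSON. play_rows: Moves the arm, as the interface text tells. Its arguments: {"type":"object","properties":{"plan":{"type":"array","items":{"type":"array","items":{"type":"array","items":{"type":"number","minimum":-1,"maximum":1}}}},"newtons":{"type":"number"}},"required":["plan"]}

```bash
mkdir -p pics
cat > h.py <<'E'
import numpy as np, cv2
from bench import manip
def snap(name,f):
    im=manip.get_image(name); cv2.imwrite('pics/'+f,im["frame"])
    np.savez('pics/'+f[:-4]+'.npz',K=im["camera_matrix"],T=im["pose"]); return im
def ray(f,u,v):
    d=np.load('pics/'+f+'.npz');K=d['K'];T=d['T']
    r=np.linalg.solve(K,[u,v,1]); r=T[:3,:3]@np.array([r[0],-r[1],-r[2]])
    return T[:3,3],r/np.linalg.norm(r)
def atz(f,u,v,z):
    o,r=ray(f,u,v); return o+r*(z-o[2])/r[2]
def tri(a,b):
    (o1,r1),(o2,r2)=ray(*a),ray(*b)
    s=np.linalg.lstsq(np.c_[r1,-r2],o2-o1,rcond=None)[0]
    p,q=o1+r1*s[0],o2+r2*s[1]; return (p+q)/2,np.linalg.norm(p-q)
def proj(f,p):
    d=np.load('pics/'+f+'.npz');c=np.linalg.inv(d['T'])@np.r_[p,1]
    q=d['K']@np.array([c[0],-c[1],-c[2]]);return q[:2]/q[2]
E
python3 - <<'E'
from h import *
for n in("scene","top"):
    im=snap(n,n+"0.png"); print(n,im["camera_matrix"],im["pose"].round(3),[k for k in im])
print(manip.sense())
E
```

```text
scene [[507.97402526   0.         313.1071892 ]
 [  0.         507.97402526 199.99709147]
 [  0.           0.           1.        ]] [[-0.135 -0.795  0.591  1.534]
 [ 0.991 -0.113  0.074  0.085]
 [ 0.008  0.596  0.803  1.495]
 [ 0.     0.     0.     1.   ]] ['frame', 'camera_matrix', 'pose']
top [[401.50101167   0.         307.01701117]
 [  0.         401.50101167 199.82549688]
 [  0.           0.           1.        ]] [[ 0.015  0.988 -0.153  0.32 ]
 [-1.     0.017  0.015 -0.017]
 [ 0.017  0.153  0.988  1.197]
 [ 0.     0.     0.     1.   ]] ['frame', 'camera_matrix', 'pose']
{'time': 0.1, 'qpos': array([-1.14269618,  0.31165921,  0.01399516,  1.51291401, -0.0044321 ,
        1.3191828 , -0.02719654]), 'qd': array([ 1.19316148e-04, -1.66140467e-04,  1.01463445e-04, -6.49511110e-03,
       -5.32996044e-06,  3.88094860e-04, -1.61747370e-03]), 'joint_torque': array([ 5.37386022e-04, -3.80857050e+01,  1.46323359e-01, -2.31244612e+01,
        1.21750330e-02,  8.05315358e-03, -1.91806038e-06]), 'eef_pos': array([0.24866922, 0.48983384, 0.22791529]), 'orientation': array([ 2.32711726e-01,  9.72545174e-01, -1.04340367e-03, -2.19267280e-04]), 'wrist_force': array([-0.57868543, -0.00321881, -0.59323652]), 'moment': array([ 0.01862533,  0.02700203, -0.03414606]), 'gripper_force': 0.0, 'gripper_width': 1.001247642268064}
```

View pics/scene0.png

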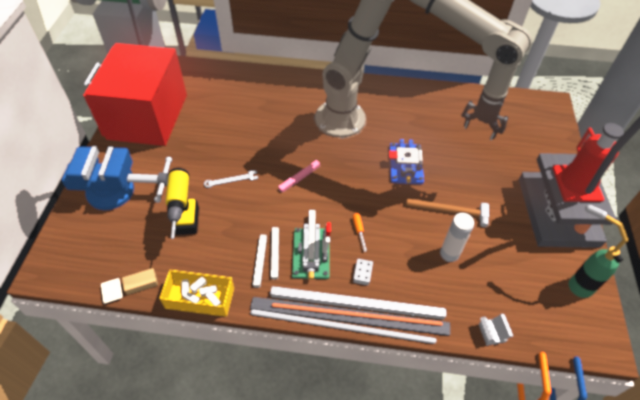

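View pics/top0.png

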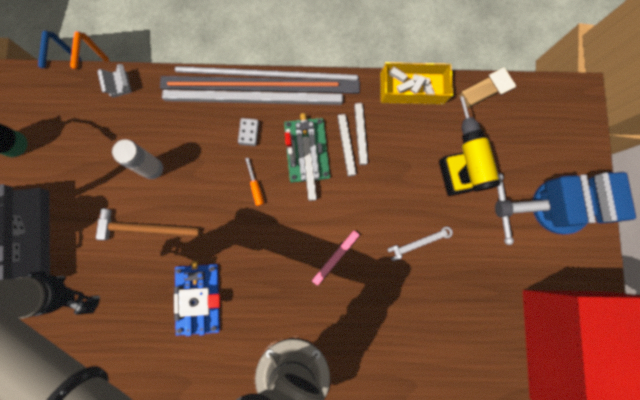

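Both views show the green jig (scene ~(312,250), top ~(308,150)). The blank's tail points to the robot (top (312,197)), the stop is at the far side, and the leaf stands up or back with its red tab at top (288,140) and scene (328,228). I'll enlarge both.

Run:
```python
from h import *
a=cv2.imread('pics/scene0.png')[200:290,280:350]; b=cv2.imread('pics/top0.png')[105:205,270:340]
a=cv2.resize(a,None,fx=5.5,fy=5.5,interpolation=cv2.INTER_CUBIC);b=cv2.resize(b,None,fx=5.5,fy=5.5,interpolation=cv2.INTER_CUBIC)
c=np.zeros((550,775,3),np.uint8);c[:a.shape[0],:385]=a;c[:,390:]=b
cv2.imwrite('pics/crop0.png',c)
```

```text
(no output)
```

View pics/crop0.png

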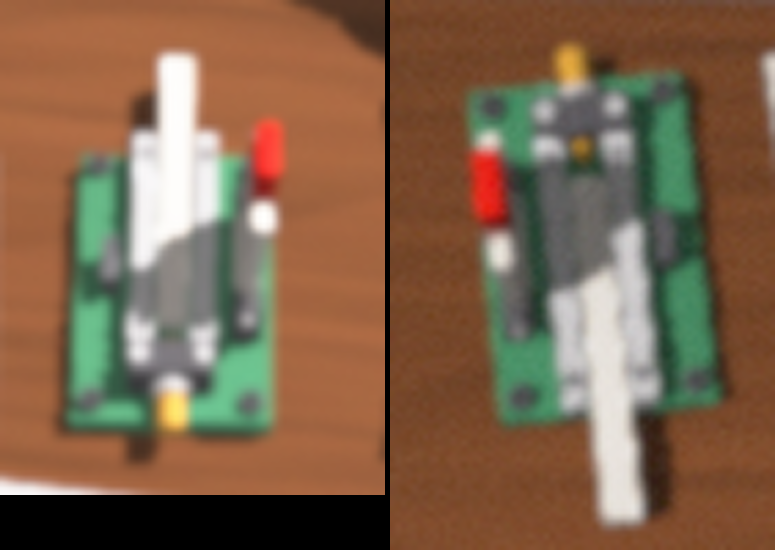

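```bash
cat >> h.py <<'E'
S=lambda x,y:('scene0',280+x/5.5,200+y/5.5)
P=lambda x,y:('top0',270+(x-390)/5.5,105+y/5.5)
E
python3 - <<'E'
from h import *
np.set_printoptions(precision=4,suppress=True)
c=[atz(*P(*q),.016) for q in[(470,92),(685,73),(718,400),(500,422)]]
print('top corners',c)
c2=[atz(*S(*q),.016) for q in[(272,422),(68,420),(83,157),(275,160)]]
print('scene corners',c2)
for c in(c,c2):
    m=np.mean(c,0); e=(c[0]-c[3]+c[1]-c[2])/2; yaw=np.arctan2(e[1],e[0]); x=np.r_[np.cos(yaw),np.sin(yaw),0]
    print(m,np.linalg.norm(e),np.rad2deg(yaw),'origin',m+.005*x)
print('tab',tri(S(268,152),P(489,187)))
print('tail top',tri(S(178,57),P(622,520)),atz(*P(622,520),.036),atz(*S(178,57),.036))
print('bush plunger back',tri(S(174,410),P(570,62)))
E
```

```text
top corners [array([0.7434, 0.0382, 0.016 ]), array([ 0.757 , -0.0816,  0.016 ]), array([ 0.5707, -0.1012,  0.016 ]), array([0.5563, 0.0176, 0.016 ])]
scene corners [array([0.7462, 0.0434, 0.016 ]), array([ 0.7616, -0.0766,  0.016 ]), array([ 0.5763, -0.0968,  0.016 ]), array([0.5616, 0.0237, 0.016 ])]
[ 0.6569 -0.0318  0.016 ] 0.1877845441192673 6.153302718908589 origin [ 0.6618 -0.0312  0.016 ]
[ 0.6614 -0.0266  0.016 ] 0.18601810675699204 6.151295960811716 origin [ 0.6664 -0.026   0.016 ]
tab (array([0.6462, 0.0231, 0.1519]), np.float64(0.0033309989528379704))
tail top (array([ 0.5011, -0.0479,  0.0302]), np.float64(0.002628183797356333)) [ 0.5003 -0.049   0.036 ] [ 0.5051 -0.046   0.036 ]
bush plunger back (array([ 0.7555, -0.0157,  0.0331]), np.float64(0.003133566174684936))
```

>>> play_rows(plan=[[[0.2, -0.2, 0.1, 0.15, -1], [0.4, -0.4, 0.1, 0.3, -1], [0.6, -0.6, 0.1, 0.45, -1], [0.8, -0.8, 0.1, 0.6, -1], [0.95, -1, 0.1, 0.73, -1], [0.95, -1, 0.1, 0.73, -1], [0.95, -1, 0.1, 0.73, -1]]])

```text
time: 0.98
eef_pos: [0.4383, 0.2908, 0.2484]
orientation: [-0.052, 0.999, 0.0, -0.001]
wrist_force: [-0.6, -0.0, 0.3]
gripper_width: 0.002
gripper_force: 0.0
```

>>> play_rows(plan=[[[0.2, -0.2, 0, 0, -1], [0.4, -0.4, 0, 0, -1], [0.6, -0.6, 0, 0, -1], [0.8, -0.8, 0, 0, -1], [1, -1, 0, 0, -1], [1, -1, 0, 0, -1], [1, -1, 0, 0, -1]]])

```text
time: 1.85
eef_pos: [0.6383, 0.0933, 0.2482]
orientation: [-0.053, 0.999, 0.001, -0.001]
wrist_force: [-0.4, -0.0, 0.7]
gripper_width: -0.002
gripper_force: 0.0
```

>>> play_rows(plan=[[[0, 0, -0.2, 0, -1], [0, 0, -0.42, 0, -1], [0, 0, -0.42, 0, -1]]])

```text
time: 2.22
eef_pos: [0.6345, 0.0938, 0.161]
orientation: [-0.054, 0.999, 0.001, -0.005]
wrist_force: [0.2, -1.1, 0.0]
gripper_width: 0.0
gripper_force: 0.0
```

Run:
```python
from h import *
a=snap("scene","s1.png")["frame"][190:290,270:365]; b=snap("top","t1.png")["frame"][105:205,260:340]
a=cv2.resize(a,None,fx=4.5,fy=4.5,interpolation=cv2.INTER_CUBIC);b=cv2.resize(b,None,fx=4.5,fy=4.5,interpolation=cv2.INTER_CUBIC)
cv2.imwrite('pics/crop1.png',np.hstack([a,b]))
print(manip.sense()["eef_pos"],proj('s1',manip.sense()["eef_pos"]-[0,0,.025]),proj('t1',manip.sense()["eef_pos"]-[0,0,.025]))
```

```text
[0.63887942 0.09293616 0.16623417] [350.16211236 230.13896539] [261.73526316 142.3228196 ]
```

View pics/crop1.png

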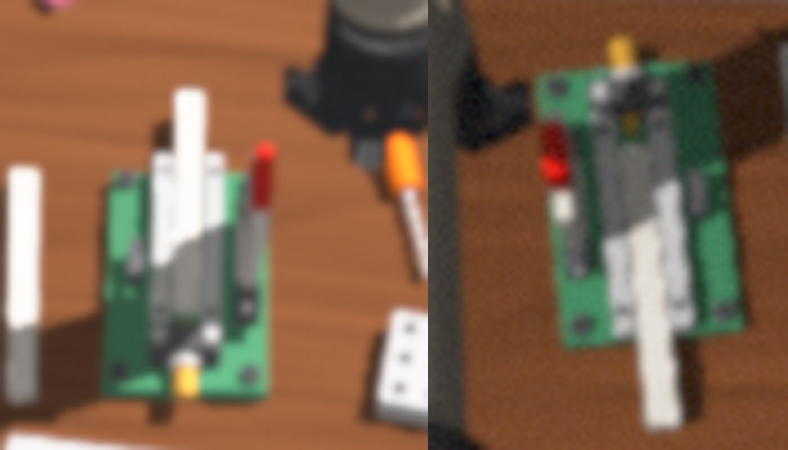

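The finger is about 30 mm clear of the upright leaf's tab on the hinge side, level with it. I'll push the tab over along its arc.

>>> play_rows(plan=[[[0.013, -0.12, 0, 0, -1], [0.026, -0.24, 0, 0, -1], [0.035, -0.32, 0, 0, -1], [0.045, -0.41, 0, 0, -1], [0.053, -0.49, -0.03, 0, -1], [0.061, -0.57, -0.08, 0, -1], [0.068, -0.63, -0.14, 0, -1], [0.074, -0.69, -0.2, 0, -1], [0.074, -0.69, -0.2, 0, -1]]])

```text
time: 3.45
eef_pos: [0.6524, -0.0492, 0.1228]
orientation: [-0.051, 0.999, -0.0, -0.002]
wrist_force: [-0.2, -0.7, -0.0]
gripper_width: -0.001
gripper_force: 0.0
```

Run:
```python
from h import *
a=snap("scene","s2.png")["frame"][190:290,270:365]; b=snap("top","t2.png")["frame"][105:205,260:340]
a=cv2.resize(a,None,fx=4.5,fy=4.5,interpolation=cv2.INTER_CUBIC);b=cv2.resize(b,None,fx=4.5,fy=4.5,interpolation=cv2.INTER_CUBIC)
cv2.imwrite('pics/crop2.png',np.hstack([a,b]))
s=manip.sense();print(s["eef_pos"],s["wrist_force"])
```

```text
[ 0.6537976  -0.04694895  0.12465312] [-0.11047512  0.34476877 -0.08334694]
```

View pics/crop2.png

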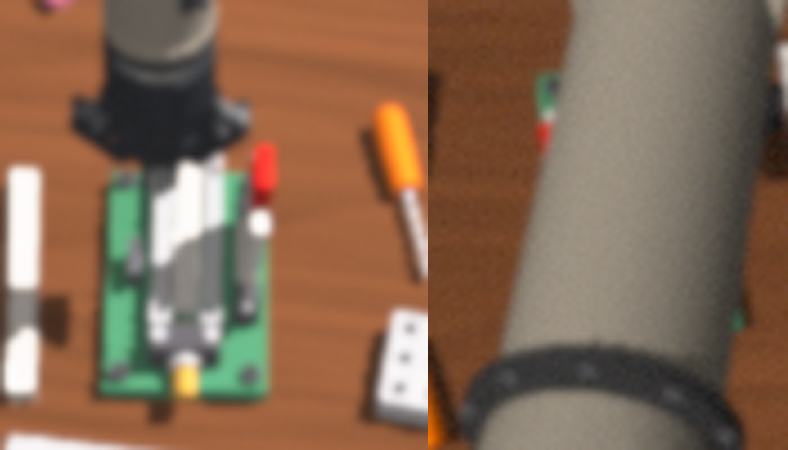

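The leaf has not moved: its tab is still at scene crop (263,150), so the finger passed without touching it. I'll mark predicted points on the pictures to see why.

Run:
```python
from h import *
out=[]
def crop(f,u0,v0,w,h,pts,k=5):
    a=cv2.resize(cv2.imread('pics/'+f+'.png')[v0:v0+h,u0:u0+w],None,fx=k,fy=k,interpolation=cv2.INTER_CUBIC)
    for p,c in pts:
        q=(proj(f,np.array(p))-[u0,v0])*k; cv2.circle(a,tuple(int(t) for t in q),4,c,-1)
    return a
G=(0,255,0);Y=(0,255,255);B=(255,0,0);M=(255,0,255)
J=np.array([.664,-.0286,0]);F=np.array([.994,.107,0]);H=np.array([-.107,.994,0])
W=lambda a,b,z:J+a*F+b*H+np.array([0,0,z])
leaf=[(W(-.012,.053,.045),M),(W(-.012,.053,.145),M),(W(-.030,.053,.162),B),(W(.006,.053,.162),B),(W(-.047,.053,.13),Y),(W(.023,.053,.13),Y)]
t1=np.array([.6389,.0929,.166]);t2=np.array([.6538,-.047,.1247])
a=crop('s1',290,175,80,110,leaf+[(t1,G),(t1-[0,0,.025],G)])
b=crop('s2',270,175,80,110,leaf+[(t2,G),(t2-[0,0,.025],G)])
cv2.imwrite('pics/crop3.png',np.hstack([a,b]))
```

```text
(no output)
```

View pics/crop3.png

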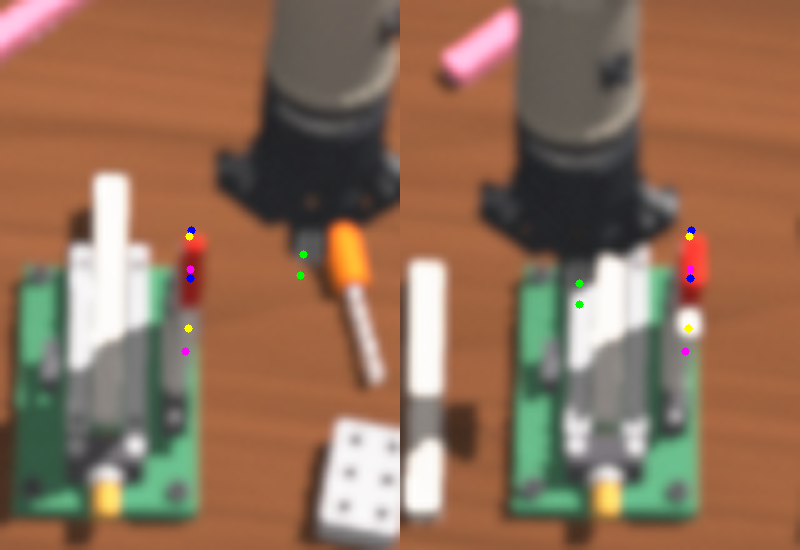

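The leaf model fits the picture. The visible fingertip, at right (580,287), sits on the projected TCP rather than 25 mm below it, so the finger passed just over the tab. I'll go back over and repeat lower.

>>> play_rows(plan=[[[0, 0, 0.25, 0, -1], [0, 0.05, 0.5, 0, -1], [-0.03, 0.3, 0.5, 0, -1], [-0.07, 0.6, 0.5, 0, -1], [-0.074, 0.72, 0.5, 0, -1], [-0.074, 0.72, 0.3, 0, -1], [-0.074, 0.72, 0.07, 0, -1], [-0.074, 0.72, 0.07, 0, -1]]])

```text
time: 4.55
eef_pos: [0.6355, 0.0975, 0.1352]
orientation: [-0.053, 0.999, -0.0, -0.004]
wrist_force: [-0.2, -1.0, 0.0]
gripper_width: 0.003
gripper_force: 0.0
```

>>> play_rows(plan=[[[0.01, -0.1, 0, 0, -1], [0.02, -0.2, 0, 0, -1], [0.025, -0.25, 0, 0, -1], [0.03, -0.3, 0, 0, -1], [0.03, -0.3, 0, 0, -1]]])

```text
time: 5.18
eef_pos: [0.6453, 0.0352, 0.1394]
orientation: [-0.051, 0.999, -0.0, 0.0]
wrist_force: [0.5, 0.6, -0.0]
gripper_width: -0.0
gripper_force: 0.0
```

>>> play_rows(plan=[[[0.005, -0.05, 0, 0, -1], [0.01, -0.1, 0, 0, -1], [0.015, -0.15, 0, 0, -1], [0.015, -0.15, 0, 0, -1]]])

```text
time: 5.68
eef_pos: [0.6477, 0.0039, 0.1386]
orientation: [-0.051, 0.999, -0.001, -0.0]
wrist_force: [-0.4, -0.0, -0.3]
gripper_width: -0.006
gripper_force: 0.0
```

Run:
```python
from h import *
a=snap("scene","s3.png")["frame"][175:285,270:370]
t=manip.sense();print(t["eef_pos"],t["wrist_force"],t["moment"])
a=cv2.resize(a,None,fx=5,fy=5,interpolation=cv2.INTER_CUBIC)
for dz in(0,.025):
    q=(proj('s3',t["eef_pos"]-[0,0,dz])-[270,175])*5; cv2.circle(a,(int(q[0]),int(q[1])),3,(0,255,0),-1)
cv2.imwrite('pics/crop4.png',a)
```

```text
[0.64780846 0.00443837 0.13874429] [-0.93642896 -0.00725846 -0.12883946] [-0.05678551 -0.00468943 -0.03835132]
```

View pics/crop4.png

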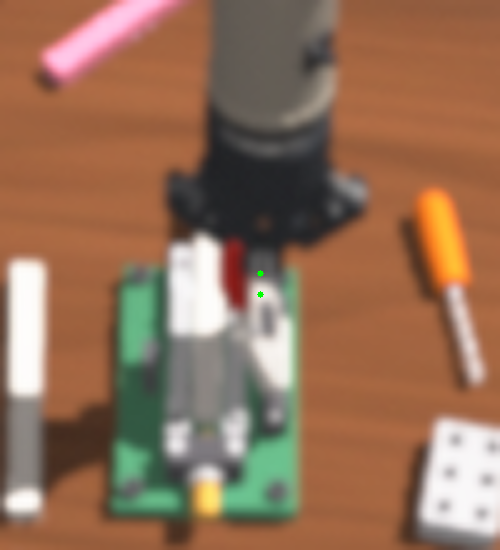

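The leaf has swung about 20° and the finger (263,275) is against its upper face. I'll keep following the arc.

>>> play_rows(plan=[[[0.006, -0.06, -0.04, 0, -1], [0.013, -0.12, -0.09, 0, -1], [0.019, -0.18, -0.14, 0, -1], [0.025, -0.23, -0.2, 0, -1], [0.028, -0.26, -0.25, 0, -1], [0.03, -0.28, -0.3, 0, -1], [0.03, -0.28, -0.3, 0, -1]]])

```text
time: 6.6
eef_pos: [0.6528, -0.05, 0.0772]
orientation: [-0.051, 0.999, 0.0, -0.002]
wrist_force: [0.3, -1.5, -0.4]
gripper_width: 0.002
gripper_force: 0.0
```

Run:
```python
from h import *
a=snap("scene","s4.png")["frame"][175:285,270:370]
t=manip.sense();print(t["eef_pos"],t["wrist_force"],t["moment"])
a=cv2.resize(a,None,fx=5,fy=5,interpolation=cv2.INTER_CUBIC)
for dz in(0,.025):
    q=(proj('s4',t["eef_pos"]-[0,0,dz])-[270,175])*5; cv2.circle(a,(int(q[0]),int(q[1])),3,(0,255,0),-1)
cv2.imwrite('pics/crop5.png',a)
```

```text
[ 0.6531506  -0.04936731  0.07783833] [-0.63001482 -0.38773675  0.53493844] [-0.00373425 -0.02817125 -0.02095574]
```

View pics/crop5.png

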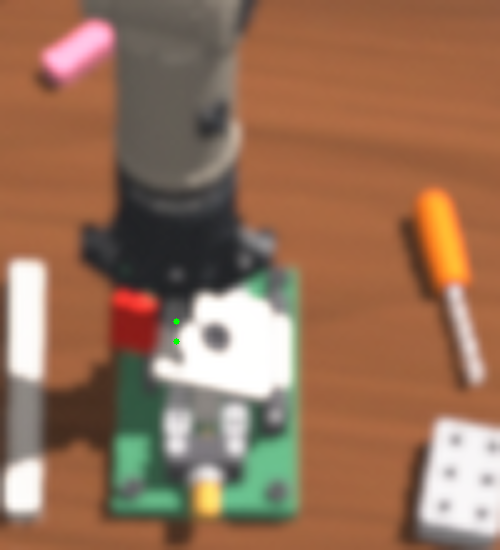

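The plate is nearly down, and the finger is on it near its free edge, beside the tab. Now I'll press downward in small steps.

>>> play_rows(plan=[[[0.003, -0.03, -0.05, 0, -1], [0.005, -0.05, -0.1, 0, -1], [0.005, -0.05, -0.1, 0, -1], [0.005, -0.05, -0.1, 0, -1]]])

```text
time: 7.15
eef_pos: [0.6544, -0.0598, 0.0584]
orientation: [-0.052, 0.999, -0.0, -0.001]
wrist_force: [-0.1, 1.0, -0.6]
gripper_width: 0.003
gripper_force: 0.3
```

>>> play_rows(plan=[[[0, 0, -0.02, 0, -1], [0, 0, -0.02, 0, -1], [0, 0, -0.02, 0, -1]]])

```text
time: 7.52
eef_pos: [0.6549, -0.0599, 0.0549]
orientation: [-0.052, 0.999, -0.0, -0.0]
wrist_force: [-0.0, -0.7, -1.4]
gripper_width: -0.002
gripper_force: 0.0
```

>>> play_rows(plan=[[[0, 0, -0.015, 0, -1], [0, 0, -0.015, 0, -1], [0, 0, -0.015, 0, -1]]])

```text
time: 7.9
eef_pos: [0.6549, -0.0595, 0.0518]
orientation: [-0.052, 0.999, 0.0, -0.0]
wrist_force: [-0.3, 1.0, -0.0]
gripper_width: -0.001
gripper_force: 0.2
```

>>> play_rows(plan=[[[0, 0, -0.015, 0, -1], [0, 0, -0.015, 0, -1], [0, 0, -0.015, 0, -1]]])

```text
time: 8.28
eef_pos: [0.6548, -0.0593, 0.0486]
orientation: [-0.052, 0.999, 0.0, -0.0]
wrist_force: [0.2, -0.2, 0.5]
gripper_width: -0.003
gripper_force: 0.0
```

Run:
```python
from h import *
a=snap("scene","s5.png")["frame"][175:285,270:370]
t=manip.sense();print(t["eef_pos"],t["wrist_force"],t["moment"])
a=cv2.resize(a,None,fx=5,fy=5,interpolation=cv2.INTER_CUBIC)
cv2.imwrite('pics/crop6.png',a)
```

```text
[ 0.65482467 -0.05922225  0.04866084] [0.29923031 0.05349092 0.40300676] [-0.05464017 -0.00689271  0.01170765]
```

View pics/crop6.png

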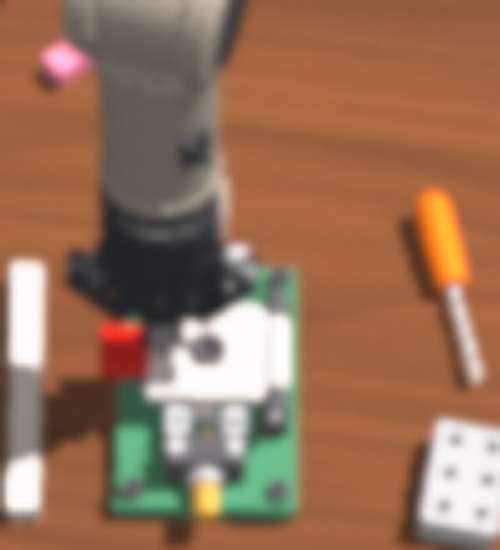

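The plate looks nearly flat, with the tab's top face at crop (120,335). I'll check that against predictions for several leaf angles.

Run:
```python
from h import *
J=np.array([.664,-.0286,0]);F=np.array([.994,.107,0]);H=np.array([-.107,.994,0])
im=cv2.imread('pics/s5.png').astype(int)[225:260,280:310]
m=(im[...,2]>120)&(im[...,1]<60)&(im[...,0]<60)
v,u=np.nonzero(m);print('red bbox crop',(u.min()+10)*5,(u.max()+11)*5,(v.min()+50)*5,(v.max()+51)*5)
for th in(0,5,10,15,20,30):
    t=np.deg2rad(th); pts=[]
    for yh in(.05,.053):
      for x in(-.03,.006):
       for r in(.085,.117):
        for w in(-.007,.007):
          pts.append((proj('s5',J+x*F+(yh-r*np.cos(t)+w*np.sin(t))*H+[0,0,.045+r*np.sin(t)+w*np.cos(t)])-[270,175])*5)
    for i in(0,8):
        p=np.array(pts[i:i+8]);print(th,p.min(0).round(),p.max(0).round())
```

```text
red bbox crop 100 145 325 375
0 [104. 318.] [155. 377.]
0 [108. 318.] [159. 377.]
5 [104. 310.] [156. 371.]
5 [108. 310.] [160. 371.]
10 [104. 302.] [158. 365.]
10 [109. 302.] [163. 365.]
15 [107. 294.] [161. 359.]
15 [111. 294.] [166. 360.]
20 [110. 286.] [165. 354.]
20 [115. 287.] [170. 354.]
30 [121. 272.] [177. 343.]
30 [125. 272.] [181. 343.]
```

>>> play_rows(plan=[[[0, 0, -0.01, 0, -1], [0, 0, -0.01, 0, -1], [0, 0, -0.01, 0, -1]]])

```text
time: 8.7
eef_pos: [0.6549, -0.0593, 0.0478]
orientation: [-0.052, 0.999, 0.0, 0.0]
wrist_force: [-1.8, -0.1, 5.3]
gripper_width: 0.001
gripper_force: 2.7
```

>>> play_rows(plan=[[[0, 0, -0.01, 0, -1], [0, 0, -0.01, 0, -1], [0, 0, -0.01, 0, -1]]])

```text
time: 9.07
eef_pos: [0.655, -0.0593, 0.0476]
orientation: [-0.052, 0.999, 0.0, 0.0]
wrist_force: [-5.7, 1.7, 12.2]
gripper_width: -0.004
gripper_force: 6.4
```

>>> play_rows(plan=[[[0, 0, -0.01, 0, -1], [0, 0, -0.01, 0, -1], [0, 0, -0.01, 0, -1]]])

```text
time: 9.45
eef_pos: [0.655, -0.0593, 0.0476]
orientation: [-0.052, 0.999, 0.0, 0.0]
wrist_force: [-8.2, 1.6, 20.1]
gripper_width: 0.0
gripper_force: 10.1
```

The plate is hard on its rest: the force climbs with no motion, reaching 20 N. I'll lift off and move behind the blank's tail.

>>> play_rows(plan=[[[0, 0, 0.2, 0, -1], [0, 0, 0.5, 0, -1], [-0.2, 0, 0.55, 0, -1], [-0.45, 0.01, 0.55, 0, -1], [-0.7, 0.02, 0.55, 0, -1], [-0.95, 0.035, 0.55, 0, -1], [-0.95, 0.035, 0.4, 0, -1], [-0.95, 0.035, 0.15, 0, -1], [-0.95, 0.035, 0, 0, -1], [-0.95, 0.035, 0, 0, -1]]])

```text
time: 10.7
eef_pos: [0.4624, -0.0523, 0.0408]
orientation: [-0.052, 0.999, 0.0, -0.003]
wrist_force: [0.4, -0.7, 1.3]
gripper_width: -0.0
gripper_force: 0.0
```

>>> play_rows(plan=[[[0, 0, -0.05, 0, -1], [0, 0, -0.11, 0, -1], [0, 0, -0.11, 0, -1], [0, 0, -0.11, 0, -1]]])

```text
time: 11.2
eef_pos: [0.4653, -0.0526, 0.0212]
orientation: [-0.052, 0.999, -0.0, 0.0]
wrist_force: [-0.6, 0.2, 0.3]
gripper_width: -0.002
gripper_force: 0.0
```

Run:
```python
from h import *
t=manip.sense();print(t["eef_pos"],t["wrist_force"])
a=snap("scene","s6.png")["frame"][165:275,265:365]
a=cv2.resize(a,None,fx=5,fy=5,interpolation=cv2.INTER_CUBIC)
cv2.imwrite('pics/crop7.png',a)
print((proj('s6',t["eef_pos"])-[265,165])*5)
```

```text
[ 0.46534689 -0.05261986  0.02122575] [-0.59589161  0.1883174   0.30542457]
[235.13690578 192.98336261]
```

View pics/crop7.png

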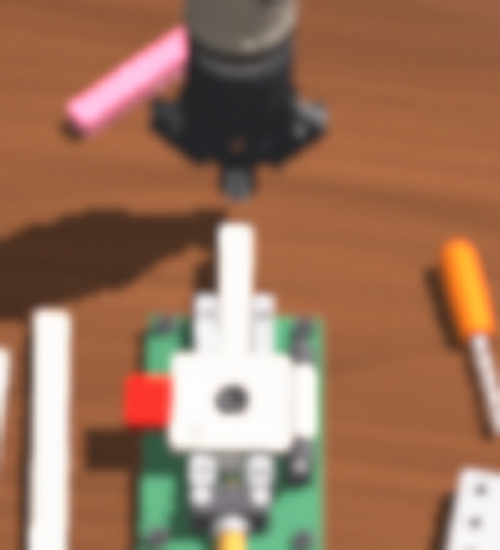

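The plate is flat and the finger (237,190) is in line with the blank's tail (236,228). I'll push along the feed direction, checking forces.

>>> play_rows(plan=[[[0.06, 0.006, 0, 0, -1], [0.12, 0.013, 0, 0, -1], [0.15, 0.016, 0, 0, -1], [0.15, 0.016, 0, 0, -1]]])

```text
time: 11.75
eef_pos: [0.4957, -0.0493, 0.0209]
orientation: [-0.052, 0.999, -0.0, 0.0]
wrist_force: [-0.0, -0.0, 0.9]
gripper_width: 0.005
gripper_force: 0.0
```

>>> play_rows(plan=[[[0.025, 0.003, 0, 0, -1], [0.05, 0.005, 0, 0, -1], [0.05, 0.005, 0, 0, -1]]])

```text
time: 12.12
eef_pos: [0.5031, -0.0484, 0.0203]
orientation: [-0.052, 0.999, 0.0, -0.002]
wrist_force: [-4.3, -0.0, 1.0]
gripper_width: 0.002
gripper_force: 2.0
```

>>> play_rows(plan=[[[0.025, 0.003, 0, 0, -1], [0.05, 0.005, 0, 0, -1], [0.05, 0.005, 0, 0, -1]]])

```text
time: 12.5
eef_pos: [0.5099, -0.0478, 0.0195]
orientation: [-0.051, 0.999, 0.0, -0.005]
wrist_force: [-8.9, -1.2, 3.1]
gripper_width: 0.006
gripper_force: 4.2
```

>>> play_rows(plan=[[[0.025, 0.003, 0, 0, -1], [0.05, 0.005, 0, 0, -1], [0.05, 0.005, 0, 0, -1]]])

```text
time: 12.88
eef_pos: [0.5146, -0.0473, 0.0182]
orientation: [-0.051, 0.999, 0.001, -0.011]
wrist_force: [-15.0, -1.7, 6.0]
gripper_width: -0.0
gripper_force: 7.8
```

>>> play_rows(plan=[[[0.02, 0.002, 0.005, 0, -1], [0.02, 0.002, 0.005, 0, -1], [0.02, 0.002, 0.005, 0, -1]]])

```text
time: 13.25
eef_pos: [0.5146, -0.0473, 0.0183]
orientation: [-0.051, 0.999, 0.001, -0.015]
wrist_force: [-21.7, -2.4, 8.2]
gripper_width: 0.002
gripper_force: 10.5
```

>>> play_rows(plan=[[[0.02, 0.002, 0.005, 0, -1], [0.02, 0.002, 0.005, 0, -1], [0.02, 0.002, 0.005, 0, -1]]])

```text
time: 13.62
eef_pos: [0.5145, -0.0473, 0.0184]
orientation: [-0.051, 0.999, 0.001, -0.019]
wrist_force: [-26.7, -2.1, 9.8]
gripper_width: -0.001
gripper_force: 13.2
```

Run:
```python
from h import *
t=manip.sense();print(t["eef_pos"],t["wrist_force"])
a=snap("scene","s7.png")["frame"][165:285,265:365]
b=cv2.imread('pics/s6.png')[165:285,265:365]
k=dict(fx=4,fy=4,interpolation=cv2.INTER_CUBIC)
cv2.imwrite('pics/crop8.png',np.hstack([cv2.resize(b,None,**k),cv2.resize(a,None,**k)]))
```

```text
[ 0.51448626 -0.04727985  0.01836766] [-26.72905911  -2.09198551   9.78735943]
```

View pics/crop8.png

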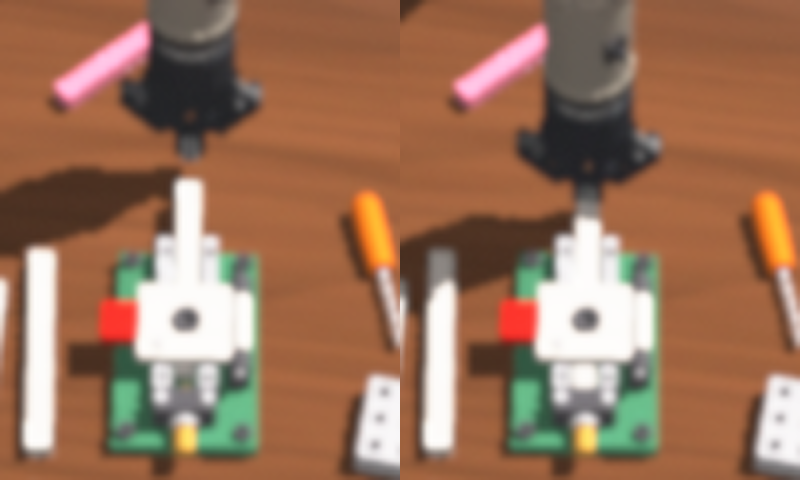

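The blank's nose now meets the stop block (right (583,385)). The tool stays at x = 0.5145 while the force rises, so it is hard home with a push of about 27 N. The plunger takes 12 N of that, leaving roughly 14 N on the stop. I'll check that it holds steady, then hand in.

>>> play_rows(plan=[[[0.004, 0, 0, 0, -1], [0.004, 0, 0, 0, -1], [0.004, 0, 0, 0, -1], [0.004, 0, 0, 0, -1], [0.004, 0, 0, 0, -1], [0.004, 0, 0, 0, -1]]])

```text
time: 14.42
eef_pos: [0.5145, -0.0473, 0.0184]
orientation: [-0.051, 0.999, 0.001, -0.02]
wrist_force: [-27.1, -2.5, 11.9]
gripper_width: -0.003
gripper_force: 13.9
```

```bash
python3 -c "
from bench import manip
t=manip.sense();print(t['eef_pos'],t['wrist_force'])
print(manip.hand_in())"
```

```text
[ 0.51448098 -0.04728085  0.01837151] [-27.09397681  -2.48073264  11.87791659]
the job is handed in; nothing more can be done
None
```

Job handed in at about 14 s, no verdict returned: the bush plate is down flat, and the blank is held against the stop with a steady 27 N push, leaving an estimated 14 N on the stop.

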